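# Set a scored glass plate over the board's edge for snapping

### The arm

A 6-joint arm with a two-finger parallel gripper is mounted at the origin on a cart in front of the work surface, level with it; the furniture and walls round the work are solid. World frame = base frame: x ahead of the robot, y to its left, z up, the work surface at z = 0. Lengths are in m, angles in rad, forces in N, time in s.
With the tool pointing down it reaches from about 0.35 to 0.85 m from the base axis. Payload 8.1 kg.
Tool frame: the origin (TCP) lies at the very end of the fingers, on their centre line; the grasp point (between the pads) lies 19 mm behind it (robot.pinch_z is the distance from the TCP to the grasp point, in m); y points along the fingers, x is the direction in which the jaws open and shut, and the axes are right-handed (so a half turn about y gives the same grasp; the last joint's range is limited). The gripper opens to 93 mm and grips with 3 to 60 N. Pads are 15 mm wide; open, the fingers measure 128 mm over their backs; the gripper's body (75 mm by 188 mm) begins 65 mm behind the grasp point.
Start: joints at [-1.409, 0.13, 1.488, -0, 1.523, -0.085], TCP at [0.147, -0.582, 0.219] pointing down, gripper open.
Joint ranges: [-2.96, 2.96], [-0.89, 2.26], [0.02, 2.5], [-1.34, 4.48], [0, 2.73], [-2.66, 2.66]. Speed limits (rad/s): [2.39, 2.39, 2.79, 3.14, 3.14, 3.14].

### API

Orientations are given as a rotation vector (axis times angle).
In Python, from plant import robot gives the robot as it stands.
- The arm moves only by the shell command python3 -m inch 'ROWS' [FORCE]. ROWS is JSON, a list of rows, each a list of 5 numbers: the closure, from -1 (fully open) to 1 (shut), then the shift along the world's x, y, z in m, then the turn about the world's z in rad. A call has 1 to 8 rows; each row is the pose to reach, as a shift and turn from the pose measured when the call began; what a row does not reach only later rows make up. A row lasts 1/8 s, in which the tool goes at most 62.5 mm and 10.7 degrees, less where a joint would pass 70% of its speed; a pose out of reach is approached as far as the arm can. A call with a gripper value outside its range is refused whole. The fingers move at their own pace and stop on an object; FORCE is the grip in N (left out, the last holds). Time passes only in rows, so rows that repeat a pose let the fingers close. It gives the time, the measured TCP pose, the force and the opening at its end, in the units of the state.
- robot.read_state(): the state, without advancing time (a new reading comes with each control period).
- robot.read_camera(name): name is "scene" or "side" or "wrist"; returns a dict with "color" (400x640x3 uint8, red, green, blue), "mtx" (3x3 intrinsics, pixels), "R" (3x3) and "t" (3): a world point X has camera coordinates R X + t; the wrist camera has in their place "hand_eye" (4x4, takes a point from camera to tool coordinates, whose origin is the TCP and whose axes are the tool frame's). Camera axes: x right, y down, z forward; pixel columns grow to the right and rows downward; lengths in m; the calibration is good to about 2 mm. A picture is of the moment at which its call begins: read the wrist's pose just before it. There is no depth.
- robot.close_job(): hands the job in, once; it reports no verdict.
The state is a dict: "t": time; "q": joint angles; "dq": joint speeds; "joint_torque": joint torques, N m; "tool_pos": TCP position; "orientation": TCP orientation; "force": force on the tool from outside, world axes, zero at the start; "wrist_torque": the same for the moment, N m; "opening": finger opening in m.
Only numpy, scipy, OpenCV 4.12 (cv2) and the standard library are available. Lean on these libraries where they do the work, as an engineer would, in place of code of your own. Each camera call takes 0.05 s, during which the arm holds its last target. There are 200 camera calls.

### The job

The white-coated glass plate on the cutting board has been scored and is to be snapped along the score. With the fingertips, push the plate flat against the board's fence and slide it out over the board's right-hand edge until the score line is level with that edge all along; then push the raised hold-down bar down so that it rests on the plate. Only push, without lifting the plate, and leave the other things on the bench alone.

Things in the scene. Friction and masses are not known exactly. Their poses are not given: they have to be found in the camera images.
- cutting_board: Fixed grey board on feet, 160 x 260 mm. Origin on the bench; x points away from the robot to the fence, y left along the fence, z up (yaw up to 0.15 rad). Its top is at z = 30 mm, x -85 to 75 mm, y -130 to 130 mm; the right-hand edge, over which the plate shall hang, is y = -130 mm. The aluminium fence on the far side rises 9 mm above the top; its near face is x = 55 mm.
- coated_plate: Loose white-coated glass plate, 90 (x) x 160 (y) x 5 mm, about 0.17 kg, lying askew on the board; slides with 1 to 3 N. Origin: centre of its underside. A thin dark score line crosses its top at y = -40 mm, 40 mm from its right-hand end. In the board's frame the origin is at x = 10 mm when against the fence, y = -90 mm when the score is at the edge.
- score_near (a point): Near end of the score line, on the plate's top, on its long edge nearest the robot (plate x = -45 mm, y = -40 mm).
- score_far (a point): Far end of the score line, on the plate's top, on its long edge nearest the fence (plate x = 45 mm, y = -40 mm).
- hold_bar (a joint): Angle of the steel hold-down bar (16 mm wide, 114 mm long), hinged on the fence: pin along y at board x = 64, z = 50 mm, bar at board y = -110 mm. 0 = level on the plate; grows as its free end rises (stop at 0.87). Starts at 0.77 to 0.85, held by hinge friction; pushed down (1 to 3 N at the knob) to below 0.4 it sinks by its own weight and rests on the plate within 2 s.
- bar_knob (a point): Centre of the flat top of the black knob near the bar's free end (22 mm diameter, top 20 mm above the bar's centre line, 104 mm from the pin). While the bar is up it is about 138 mm above the bench and the face looks up and away from the robot at 45 degrees: push it down and towards the robot.
- scriber: Bystander: pen-like aluminium scriber, 130 mm long along its y, 9 mm thick, lying on the bench. Origin under its middle.
- forceps: Bystander: steel forceps, 135 mm long along their y, lying on the bench. Origin under the middle.
- marker: Bystander: marker pen, 135 mm long along its y, 16 mm thick, lying on the bench. Origin under its middle.
- petri_dish: Bystander: lidded petri dish, 71 mm diameter, 16 mm high. Origin under its centre.

How it is judged:
By the outcome, as a careful person would: the job done as asked, in the order asked, and still so for the second after the job is handed in, with the robot touching nothing.
It also fails if it takes over 72 s, if anything falls off the work surface, if the arm or the gripper's body presses on something with over 40 N, if the wrist force passes 120 N, or if a joint passes its speed limit or range.

## Working session

There is one attempt and no reset: what is moved stays moved. The work goes in short steps, Python scripts to look and compute and a shell command to move; the robot and the scene stay as the last step left them, time stands still between calls to the robot, and variables do not carry over. Pictures are saved under pics/ and viewed, about 8 in all and at most 12, crops included, and the job is handed in when it is done.

```bash
ls; mkdir -p pics; cat > h.py <<'E'
import numpy as np, cv2
from plant import robot
from scipy.spatial.transform import Rotation as Ro
def ray(c,uv,z):
    d=np.linalg.inv(c["mtx"])@np.array([uv[0],uv[1],1.]); R=np.array(c["R"]);t=np.array(c["t"])
    o=-R.T@t; d=R.T@d; return o+d*(z-o[2])/d[2]
def proj(c,X):
    p=c["mtx"]@(c["R"]@np.array(X)+c["t"]); return p[:2]/p[2]
def cam(n,save=None):
    s=robot.read_state(); c=robot.read_camera(n)
    if n=="wrist":
        T=np.eye(4);T[:3,:3]=Ro.from_rotvec(s["orientation"]).as_matrix();T[:3,3]=s["tool_pos"]
        M=np.linalg.inv(T@np.array(c["hand_eye"]));c["R"]=M[:3,:3];c["t"]=M[:3,3]
    if save: cv2.imwrite(f"pics/{save}.png",c["color"][:,:,::-1])
    return c
E
python3 - <<'E'
from h import *
for n in("scene","side"):
    c=cam(n,n+"0"); print(n,c["mtx"].tolist(),(-c["R"].T@c["t"]).round(3),c["R"].round(2).tolist())
s=robot.read_state();print(s["t"],s["orientation"],s["force"],s["opening"])
E
```

```text
pics
scene [[412.8687423244957, 0.0, 325.04867847532546], [0.0, 412.8687423244957, 201.994911600705], [0.0, 0.0, 1.0]] [-0.153 -0.506  0.579] [[0.58, -0.81, -0.03], [-0.43, -0.28, -0.86], [0.69, 0.51, -0.51]]
side [[503.3441305196753, 0.0, 317.3772291866334], [0.0, 503.3441305196753, 204.64339511871145], [0.0, 0.0, 1.0]] [ 0.419 -1.002  0.845] [[1.0, -0.09, -0.01], [-0.06, -0.59, -0.8], [0.07, 0.8, -0.6]]
0.1 [-1.31477305  1.02630591 -1.02429273] [ 0.02345176  0.20082775 -0.10557383] 0.09334575111618734
```

View pics/scene0.png

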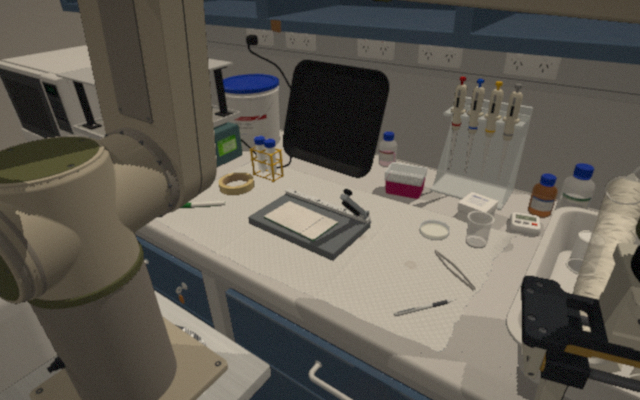

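View pics/side0.png

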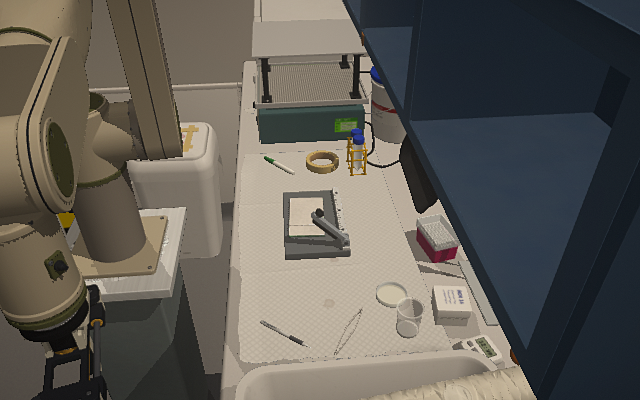

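The scene view shows the board at about (250–370, 190–255) with the plate on it and the bar's raised knob near (347,194). In the side view the board spans (285–350, 190–258) and the knob is at about (318,214). Next I enlarge these and get coarse positions.

```bash
python3 - <<'E'
from h import *
a=cv2.imread("pics/scene0.png")[175:265,235:385];b=cv2.imread("pics/side0.png")[180:270,260:410]
cv2.imwrite("pics/crop0.png",np.vstack([cv2.resize(a,None,fx=3.3,fy=3.3,interpolation=2),cv2.resize(b,None,fx=3.3,fy=3.3,interpolation=2)]))
s=robot.read_state();print(Ro.from_rotvec(s["orientation"]).as_matrix().round(2))
c=cam("wrist");print(np.array(c["hand_eye"]).round(3).tolist(),c["mtx"][0,0])
E
```

```text
[[ 0.24 -0.    0.97]
 [-0.97  0.    0.24]
 [-0.   -1.    0.  ]]
[[1.0, 0.001, -0.001, -0.001], [0.001, -0.238, 0.971, -0.167], [0.0, -0.971, -0.238, 0.067], [0.0, 0.0, 0.0, 1.0]] 276.2529778917144
```

View pics/crop0.png

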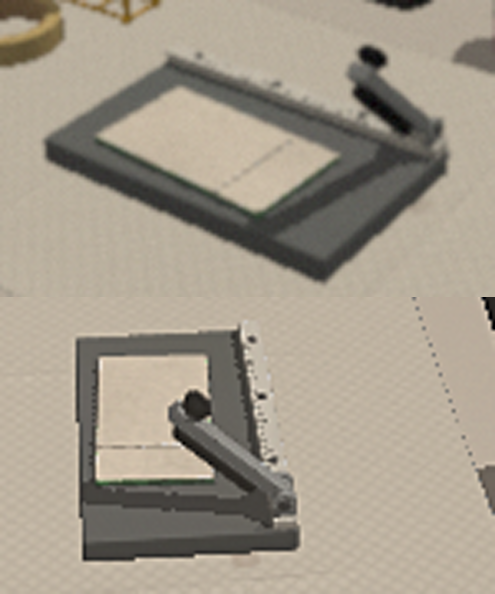

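```bash
python3 - <<'E'
from h import *
S=cam("scene");D=cam("side")
f=lambda o,x,y:(o[0]+x/3.3,o[1]+y/3.3)
so=(235,175);do=(260,180)
for n,c,o,p,z in [("nl",S,so,(47,147),.03),("nr",S,so,(322,268),.03),("nl",D,do,(78,41),.03),("nr",D,do,(84,245),.03),("fr",D,do,(298,231),.03),
 ("p nl",S,so,(97,135),.035),("p nr",S,so,(260,213),.035),("p fr",S,so,(340,155),.035),("p fl",S,so,(180,87),.035),("p nl",D,do,(98,59),.035),("p nr",D,do,(97,184),.035),("p fl",D,do,(208,56),.035),("sc n",D,do,(97,150),.035),("sc n",S,so,(220,188),.035),("sc f",S,so,(293,138),.035)]:
    print(n,ray(c,f(o,*p),z).round(4))
for z in(.1,.13,.138,.15):print("knob",z,ray(S,f(so,372,55),z).round(4),ray(D,f(do,198,107),z).round(4))
E
```

```text
nl [0.4163 0.1447 0.03  ]
nr [ 0.4116 -0.1055  0.03  ]
nl [0.4271 0.1554 0.03  ]
nr [ 0.4213 -0.1017  0.03  ]
fr [ 0.5781 -0.102   0.03  ]
p nl [0.4434 0.119  0.035 ]
p nr [ 0.432  -0.0406  0.035 ]
p fr [ 0.5202 -0.0464  0.035 ]
p fl [0.5309 0.1118 0.035 ]
p nl [0.4426 0.1207 0.035 ]
p nr [ 0.4339 -0.0401  0.035 ]
p fl [0.5341 0.1157 0.035 ]
sc n [0.4359 0.0006 0.035 ]
sc n [4.402e-01 3.000e-04 3.500e-02]
sc f [ 0.5199 -0.005   0.035 ]
knob 0.1 [ 0.5586 -0.0487  0.1   ] [ 0.5109 -0.037   0.1   ]
knob 0.13 [ 0.514  -0.0773  0.13  ] [ 0.5072 -0.0758  0.13  ]
knob 0.138 [ 0.5022 -0.085   0.138 ] [ 0.5062 -0.0861  0.138 ]
knob 0.15 [ 0.4843 -0.0964  0.15  ] [ 0.5047 -0.1017  0.15  ]
```

From the first measurements, the board's near edge is at x≈0.42 and its right edge at y≈-0.103. The score is at about y≈0 and the knob at about (0.505,-0.085,0.138). I move above the board for a closer look with the wrist camera.

```bash
python3 -m inch '[[-1,0.025,0.05,0.06,0],[-1,0.05,0.1,0.06,-0.05],[-1,0.075,0.155,0.06,-0.1],[-1,0.1,0.21,0.06,-0.15],[-1,0.125,0.265,0.06,-0.2],[-1,0.15,0.32,0.06,-0.26],[-1,0.175,0.375,0.06,-0.26],[-1,0.2,0.43,0.06,-0.26]]' && python3 -m inch '[[-1,0.03,0.05,0,0],[-1,0.06,0.1,0,0],[-1,0.073,0.15,-0.02,0],[-1,0.073,0.16,-0.03,0],[-1,0.073,0.16,-0.03,0],[-1,0.073,0.16,-0.03,0]]'
python3 -c "
from h import *
cam('wrist','w1')"
```

```text
t: 1.25
tool_pos: [0.347, -0.1498, 0.2783]
orientation: [-1.202, 1.219, -1.22]
force: [1.4, -0.5, -0.7]
opening: 0.093
t: 2.0
tool_pos: [0.42, 0.009, 0.2489]
orientation: [-1.201, 1.219, -1.221]
force: [0.2, -0.2, 0.2]
opening: 0.0931
```

View pics/w1.png

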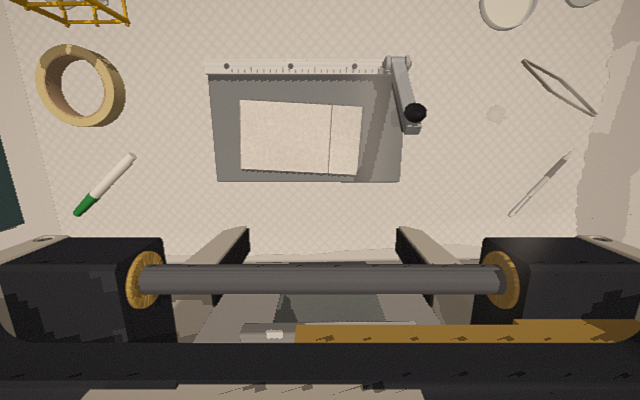

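The wrist view shows the board at (207–400, 70–182) and the plate with corners near (240,100), (362,107), (358,175) and (240,170). The score runs from (331,104) to (329,174) and the knob is at (415,112). Next I fit lines to the edges.

```bash
cat > meas.py <<'E'
from h import *
def edge(g,p,q,n=40,r=6):
    """sub-pixel line along strongest gradient near segment p-q; returns (point,dir)"""
    p,q=np.array(p,float),np.array(q,float); d=(q-p)/np.linalg.norm(q-p); nn=np.array([-d[1],d[0]]); k=np.arange(-r,r+.01,.25); P=[]
    for s in np.linspace(.06,.94,n):
        b=p+s*(q-p); X=(b+np.outer(k,nn)).astype(np.float32)
        v=cv2.remap(g,X[None,:,0],X[None,:,1],1)[0]; dv=np.abs(np.gradient(cv2.GaussianBlur(v[None],(0,0),2)[0])) 
        P.append(b+k[np.argmax(dv)]*nn)
    l=cv2.fitLine(np.array(P,np.float32),cv2.DIST_HUBER,0,.01,.01).ravel(); return l[2:],l[:2]
def meet(a,b):
    s=np.linalg.solve(np.array([a[1],-b[1]]).T,b[0]-a[0]); return a[0]+s[0]*a[1]
def gray(c): return c["color"].astype(np.float32).mean(2)
E
python3 - <<'E'
from meas import *
c=cam("wrist");g=gray(c)
E=lambda p,q,r=5:edge(g,p,q,r=r)
bn=E((222,181),(340,181));bl=E((208,85),(217,175));br=E((404,140),(400,175),4)
B=[ray(c,meet(bn,bl),.03),ray(c,meet(bn,br),.03)]
pn=E((240,170),(358,175),4);pf=E((240,100),(362,107),4);pl=E((240,100),(240,170),4);pr=E((362,107),(358,175),4)
P={k:ray(c,meet(*v),.035) for k,v in dict(nl=(pn,pl),nr=(pn,pr),fl=(pf,pl),fr=(pf,pr)).items()}
print("board nl,nr",np.round(B,4).tolist(),np.linalg.norm(B[0]-B[1]))
d=B[0]-B[1];yaw=np.arctan2(-d[0],d[1]);print("yaw",yaw)
R=np.array([[np.cos(yaw),-np.sin(yaw)],[np.sin(yaw),np.cos(yaw)]])
o=(B[0]+B[1])[:2]/2+R@[.085,0];print("origin",o.round(4))
for k,v in P.items():print(k,v.round(4),"board",(R.T@(v[:2]-o)).round(4))
d=P["nl"]-P["nr"];print("plate yaw",np.arctan2(-d[0],d[1]),np.linalg.norm(d),np.linalg.norm(P["nl"]-P["fl"]))
for X in [(.055,-.07,.039),(.055,.13,.039),(.055,-.07,.03),(.055,.13,.03)]:
    w=o+R@X[:2];print(X,w.round(4),proj(c,[*w,X[2]]).round(1))
a=.81;kx=.064-.104*np.cos(a)+.02*np.sin(a);w=o+R@[kx,-.11];z=.05+.104*np.sin(a)+.02*np.cos(a);print("knob",w.round(4),z,proj(c,[*w,z]))
E
```

```text
board nl,nr [[0.4224, 0.1597, 0.03], [0.4185, -0.0984, 0.03]] 0.2581773741780571
yaw -0.015091491942187233
origin [0.5054 0.0294]
nl [0.4424 0.1229 0.035 ] board [-0.0644  0.0926]
nr [ 0.4314 -0.0366  0.035 ] board [-0.073  -0.0671]
fl [0.5319 0.1166 0.035 ] board [0.0252 0.0876]
fr [ 0.521 -0.043  0.035] board [ 0.0167 -0.0721]
plate yaw -0.06874724232967183 0.15992020284166944 0.08975850200203968
(0.055, -0.07, 0.039) [ 0.5594 -0.0414] [361.7  74.2]
(0.055, 0.13, 0.039) [0.5624 0.1585] [203.5  74.2]
(0.055, -0.07, 0.03) [ 0.5594 -0.0414] [360.8  75.7]
(0.055, 0.13, 0.03) [0.5624 0.1585] [206.4  75.7]
knob [ 0.5106 -0.0807] 0.13911583479352976 [416.61549894 106.63222273]
```

```bash
python3 -c "
from h import *
s=robot.read_state();M=Ro.from_rotvec(s['orientation']).as_matrix();print(M.round(4), 'turn to board', np.arctan2(-1,-0.0151)-np.arctan2(M[1,0],M[0,0]))"
python3 -m inch '[[-1,-0.02,0.036,-0.04,0],[-1,-0.02,0.036,-0.09,0],[-1,-0.02,0.036,-0.14,0],[-1,-0.02,0.036,-0.17,0],[-1,-0.02,0.036,-0.19,0],[-1,-0.02,0.036,-0.2,0],[-1,-0.02,0.036,-0.2,0]]'
```

```text
[[-1.590e-02  2.500e-03  9.999e-01]
 [-9.999e-01 -1.000e-04 -1.590e-02]
 [ 1.000e-04 -1.000e+00  2.500e-03]] turn to board 0.0008131665451378556
t: 2.98
tool_pos: [0.4002, 0.0443, 0.0492]
orientation: [-1.2, 1.22, -1.223]
force: [0.5, 0.2, 1.0]
opening: 0.0931
```

Yaw already matches the board. I lower to z≈0.032 and start pushing slowly.

```bash
python3 -m inch '[[-1,0,0,-0.01,0],[-1,0,0,-0.017,0],[-1,0,0,-0.017,0],[-1,0.01,0,-0.017,0],[-1,0.018,0,-0.017,0],[-1,0.026,0,-0.017,0],[-1,0.034,0,-0.017,0],[-1,0.034,0,-0.017,0]]'
```

```text
t: 3.98
tool_pos: [0.4349, 0.0444, 0.0322]
orientation: [-1.199, 1.22, -1.223]
force: [-0.3, -0.8, -1.2]
opening: 0.0929
```

```bash
python3 -m inch '[[-1,0.005,0,0,0],[-1,0.01,0,0,0],[-1,0.015,0,0,0],[-1,0.019,0,0,0],[-1,0.022,0,0,0],[-1,0.022,0,0,0]]' && python3 -c "
from h import *
cam('wrist','w2');cam('side')"
```

```text
t: 4.72
tool_pos: [0.4573, 0.0443, 0.0324]
orientation: [-1.199, 1.22, -1.223]
force: [-0.3, -0.1, -0.0]
opening: 0.093
```

View pics/w2.png

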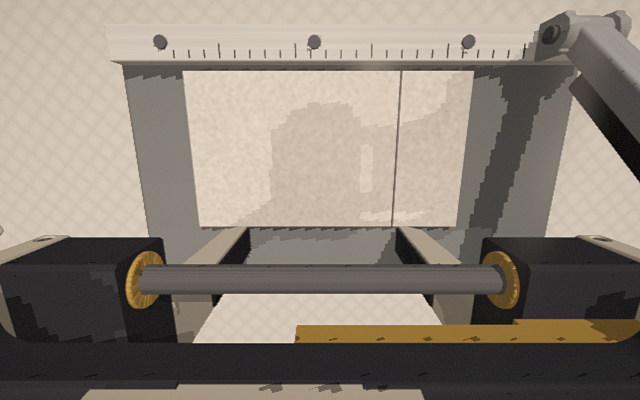

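The wrist view shows the plate squared up by both fingers. Its far edge is at row 70 and the fence face at about row 64, so a few mm remain.

```bash
python3 -m inch '[[-1,0.002,0,0,0],[-1,0.004,0,0,0],[-1,0.004,0,0,0]]';  python3 -m inch '[[-1,0.002,0,0,0],[-1,0.002,0,0,0]]'; python3 -m inch '[[-1,0.002,0,0,0],[-1,0.002,0,0,0]]'
```

```text
t: 5.2
tool_pos: [0.461, 0.0444, 0.0323]
orientation: [-1.199, 1.22, -1.223]
force: [-1.6, -0.5, 0.7]
opening: 0.0929
t: 5.45
tool_pos: [0.4612, 0.0443, 0.0321]
orientation: [-1.203, 1.223, -1.221]
force: [-9.8, -0.4, 8.9]
opening: 0.0931
t: 5.7
tool_pos: [0.4613, 0.0444, 0.0318]
orientation: [-1.206, 1.226, -1.219]
force: [-11.8, -0.4, 10.0]
opening: 0.0929
```

The plate is against the fence (about 10 N reaction). I back off and rise, then turn 90° to push from the left end.

```bash
python3 -m inch '[[-1,-0.01,0,0,0],[-1,-0.025,0,0,0],[-1,-0.03,0,0.04,0],[-1,-0.03,0.03,0.1,0],[-1,-0.03,0.06,0.16,0],[-1,-0.02,0.09,0.16,0]]'; python3 -c "
from h import *
print(np.round(robot.read_state()['q'],3))"
```

```text
t: 6.45
tool_pos: [0.444, 0.1355, 0.1974]
orientation: [-1.197, 1.22, -1.222]
force: [0.6, -1.1, -0.4]
opening: 0.093
[ 1.850e-01 -2.390e-01  1.883e+00  1.000e-03  1.494e+00  1.773e+00]
```

```bash
python3 -m inch '[[0.3,0.01,0.01,0,0.18],[0.3,0.02,0.02,0,0.36],[0.3,0.03,0.02,0,0.54],[0.3,0.04,0.02,0,0.72],[0.3,0.05,0.02,0,0.9],[0.3,0.06,0.02,0,1.08],[0.3,0.072,0.02,0,1.26],[0.3,0.072,0.02,0,1.44]]' && python3 -m inch '[[0.3,0,0,0,0.13],[0.3,0,0,0,0.13],[0.3,0,0,0,0.13]]' && python3 -c "
from h import *
c=cam('side','side2');b=c['color'][170:270,260:410,::-1];cv2.imwrite('pics/side2c.png',cv2.resize(b,None,fx=5,fy=5,interpolation=2))
s=robot.read_state();M=Ro.from_rotvec(s['orientation']).as_matrix();print(M.round(4), s['tool_pos'])"
```

```text
t: 7.45
tool_pos: [0.5165, 0.1555, 0.1974]
orientation: [-1.564, 0.112, -0.111]
force: [0.2, 0.1, 0.7]
opening: 0.0326
t: 7.82
tool_pos: [0.5165, 0.1555, 0.1974]
orientation: [-1.567, 0.013, -0.012]
force: [-0.2, 0.1, -0.4]
opening: 0.0323
[[ 9.999e-01 -5.000e-04  1.500e-02]
 [-1.500e-02  3.600e-03  9.999e-01]
 [-5.000e-04 -1.000e+00  3.600e-03]] [0.51646783 0.15548899 0.19742034]
```

View pics/side2c.png

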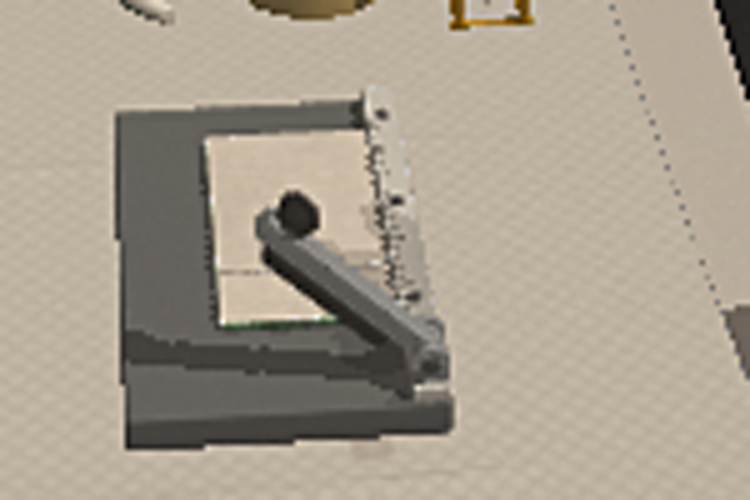

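The side view shows the plate parallel to the fence and touching it along its whole length, with the bar still up. I descend at the left end.

```bash
python3 -m inch '[[0.3,0,-0.008,-0.05,0],[0.3,0,-0.008,-0.1,0],[0.3,0,-0.008,-0.135,0],[0.3,0,-0.008,-0.15,0],[0.3,0,-0.008,-0.16,0],[0.3,0,-0.008,-0.165,0],[0.3,0,-0.008,-0.165,0]]'
```

```text
t: 8.75
tool_pos: [0.5172, 0.1476, 0.0333]
orientation: [-1.567, 0.011, -0.013]
force: [1.2, -0.1, 1.1]
opening: 0.0323
```

```bash
python3 -m inch '[[0.3,0,-0.005,0,0],[0.3,0,-0.012,0,0],[0.3,0,-0.019,0,0],[0.3,0,-0.026,0,0],[0.3,0,-0.033,0,0],[0.3,0,-0.04,0,0],[0.3,0,-0.046,0,0],[0.3,0,-0.046,0,0]]'
```

```text
t: 9.75
tool_pos: [0.5172, 0.101, 0.0332]
orientation: [-1.567, 0.012, -0.013]
force: [0.0, 1.2, 1.4]
opening: 0.0326
```

```bash
python3 -m inch '[[0.3,0,-0.007,-0.001,0],[0.3,0,-0.014,-0.001,0],[0.3,0,-0.021,-0.001,0],[0.3,0,-0.028,-0.001,0],[0.3,0,-0.035,-0.001,0],[0.3,0,-0.042,-0.001,0],[0.3,0,-0.049,-0.001,0],[0.3,0,-0.049,-0.001,0]]'; python3 -c "
from h import *
c=cam('side','side3');b=c['color'][170:270,260:410,::-1];cv2.imwrite('pics/side3c.png',cv2.resize(b,None,fx=5,fy=5,interpolation=2))"
```

```text
t: 10.75
tool_pos: [0.517, 0.0511, 0.032]
orientation: [-1.568, 0.012, -0.013]
force: [-0.7, 0.3, -0.3]
opening: 0.0329
```

View pics/side3c.png

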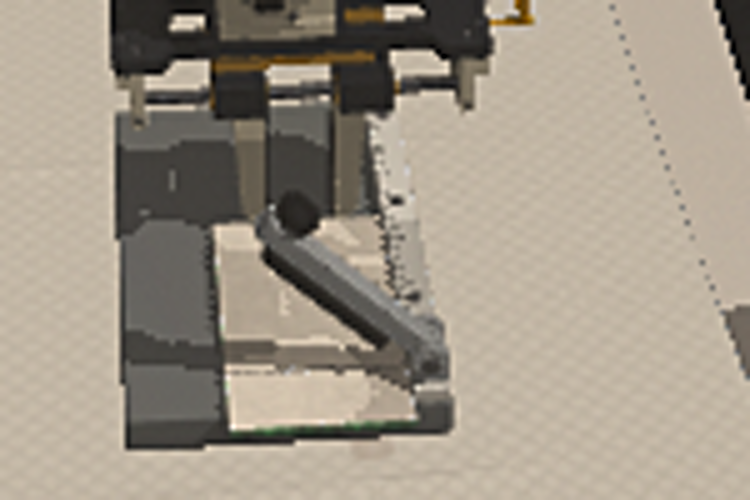

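The side view shows the plate still square to the fence, with its end overhanging and the score at crop row ≈375. I push another 19 mm, leaving a little for a measured correction.

```bash
python3 -m inch '[[0.3,0,-0.006,0,0],[0.3,0,-0.012,0,0],[0.3,0,-0.016,0,0],[0.3,0,-0.019,0,0],[0.3,0,-0.019,0,0]]'; python3 -m inch '[[0.3,0,0.01,0,0],[0.3,0,0.03,0.02,0],[0.3,-0.02,0.04,0.08,0],[0.3,-0.05,0.04,0.14,-0.18],[0.3,-0.08,0.01,0.2,-0.36],[0.3,-0.1,-0.02,0.22,-0.54],[0.3,-0.1,-0.05,0.22,-0.72],[0.3,-0.1,-0.08,0.22,-0.9]]'; python3 -m inch '[[0.3,0,0,0,-0.18],[0.3,0,0,0,-0.36],[0.3,0,0,0,-0.54],[0.3,0,0,0,-0.67],[0.3,0,0,0,-0.67]]';python3 -c "
from h import *
c=cam('wrist','w4')"
```

```text
t: 11.42
tool_pos: [0.517, 0.0319, 0.0319]
orientation: [-1.568, 0.012, -0.013]
force: [-0.9, 2.2, 0.9]
opening: 0.0324
t: 12.42
tool_pos: [0.4174, -0.0491, 0.2531]
orientation: [-1.447, 0.715, -0.723]
force: [0.3, -0.4, -0.3]
opening: 0.0326
t: 13.05
tool_pos: [0.4176, -0.049, 0.2532]
orientation: [-1.199, 1.219, -1.229]
force: [0.5, -0.6, -0.1]
opening: 0.0322
```

View pics/w4.png

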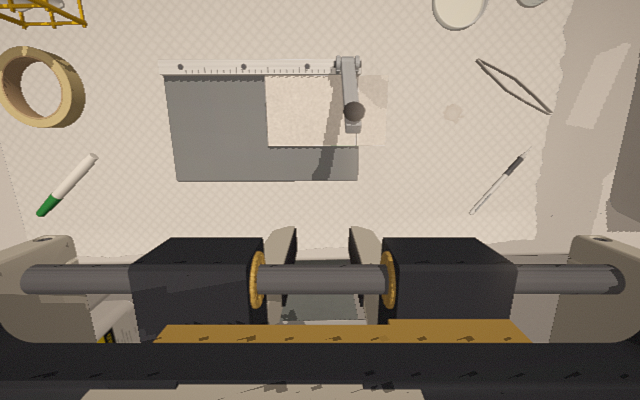

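The plate lies along the fence from (266,77) to (385,146). The board's right edge is at column ≈358, and the score is hard to separate from it. I fit lines again.

```bash
cat > chk.py <<'E'
from meas import *
def chk(c,seg):
    g=gray(c);e={k:edge(g,v[0],v[1],r=4) for k,v in seg.items()}
    R=np.array([[np.cos(-.0151),-np.sin(-.0151)],[np.sin(-.0151),np.cos(-.0151)]])
    nr=ray(c,meet(e["bn"],e["br"]),.03)[:2]; nl=ray(c,meet(e["bn"],e["bl"]),.03)[:2]
    d=nl-nr;print("board",nl.round(4),nr.round(4),np.linalg.norm(d),"yaw",np.arctan2(-d[0],d[1]))
    o=nr-R@[-.085,-.13]; print("origin",o.round(4))
    for n,a,b in[("nl","pn","pl"),("nr","pn","pr"),("fl","pf","pl")]:
        if a in e and b in e: print(n,(R.T@(ray(c,meet(e[a],e[b]),.035)[:2]-o)).round(4))
E
python3 - <<'E'
from chk import *
c=cam("wrist")
chk(c,dict(bn=((180,181),(350,181)),bl=((165,85),(176,175)),br=((358,152),(358,178)),pn=((270,146),(352,146)),pl=((266,80),(268,144)),pr=((386,80),(385,144)),pf=((268,77),(332,77))))
b=c['color'][60:195,255:395,::-1];cv2.imwrite('pics/w4c.png',cv2.resize(b,None,fx=4.4,fy=4.4,interpolation=2))
E
```

```text
board [0.4223 0.1602] [ 0.4199 -0.0995] 0.25977429151852466 yaw -0.009191949651341895
origin [0.5069 0.0292]
nl [-0.0361 -0.0048]
nr [-0.0365 -0.1642]
fl [ 0.0542 -0.0046]
```

View pics/w4c.png

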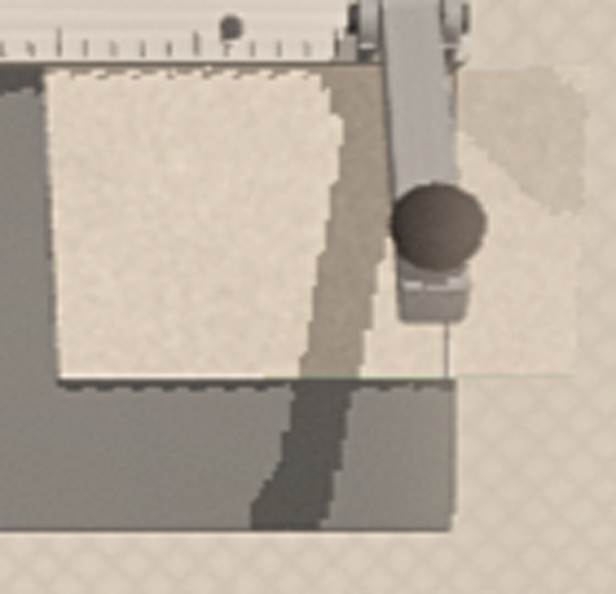

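```bash
python3 -m inch '[[0.3,-0.02,-0.025,-0.05,0],[0.3,-0.04,-0.052,-0.1,0],[0.3,-0.045,-0.052,-0.15,0],[0.3,-0.045,-0.052,-0.18,0],[0.3,-0.045,-0.052,-0.19,0],[0.3,-0.045,-0.052,-0.19,0]]';python3 -c "
from h import *
c=cam('wrist','w5');b=c['color'][20:220,200:440,::-1];cv2.imwrite('pics/w5c.png',cv2.resize(b,None,fx=3,fy=3,interpolation=2))"
```

```text
t: 13.9
tool_pos: [0.3727, -0.1009, 0.0634]
orientation: [-1.201, 1.217, -1.226]
force: [0.1, 0.0, -0.2]
opening: 0.0326
```

View pics/w5c.png

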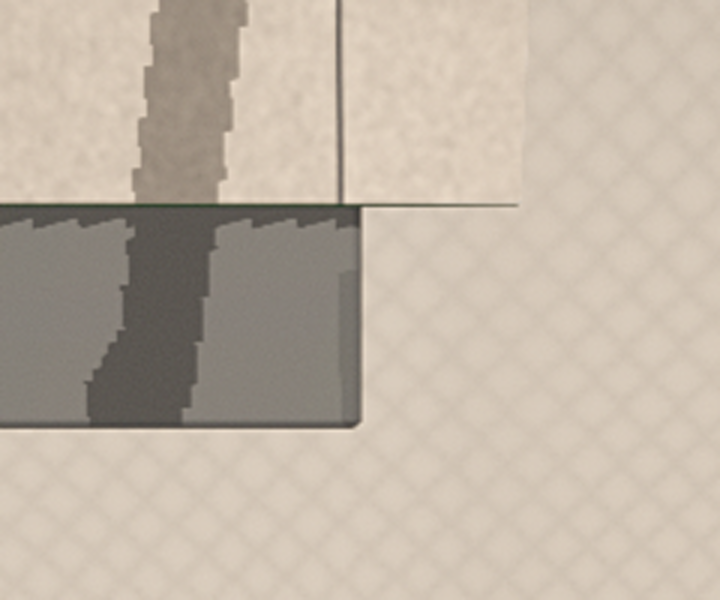

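The close view shows the score at crop column ≈340 and the board edge at ≈360 on the same row, so about 4.5 mm is left. I compute it exactly.

```bash
cat > fin.py <<'E'
from meas import *
R=np.array([[np.cos(-.0151),-np.sin(-.0151)],[np.sin(-.0151),np.cos(-.0151)]])
def fin(c,sc):
    """sc: crop-coordinates -> full px score top/bottom; prints board-frame y gap of score and edge"""
    g=gray(c); F=lambda x,y:(200+x/3,20+y/3)
    be=edge(g,F(360,250),F(360,410),r=4); bn=edge(g,F(20,427),F(330,427),r=4); pn=edge(g,F(20,206),F(500,206),r=3) 
    P=[]
    for y in range(int(20+sc[1]/3),int(20+sc[3]/3)):
        x0=200+(sc[0]+(sc[2]-sc[0])*(y-20-sc[1]/3)/((sc[3]-sc[1])/3))/3; xs=np.arange(int(x0)-4,int(x0)+6); w=g[y,xs]; w=np.clip(np.median(w)-12-w,0,None)
        if w.sum()>0: P.append([(w*xs).sum()/w.sum(),y])
    l=cv2.fitLine(np.array(P,np.float32),cv2.DIST_HUBER,0,.01,.01).ravel(); sl=(l[2:],l[:2])
    cr=ray(c,meet(bn,be),.03)[:2]; o=cr-R@[-.085,-.13]
    b=lambda p,z:(R.T@(ray(c,p,z)[:2]-o))
    s1=b(meet(sl,pn),.035); s2=b(P[0],.035); e2=b(be[0]+be[1]*0,.03)
    print("corner",cr.round(4),"edge pt y",e2.round(4),"score near",s1.round(4),"score upper",s2.round(4),"slope dy/dx",((s2-s1)[1]/(s2-s1)[0]).round(4))
E
python3 -c "
from fin import *
fin(cam('wrist'),(338,5,340,195))"
```

```text
corner [ 0.4189 -0.099 ] edge pt y [-0.0613 -0.1301] score near [-0.0353 -0.1249] score upper [ 0.0053 -0.1252] slope dy/dx -0.007
```

Remaining: 5.1 mm, so the push should end at TCP y≈0.0268. I go back to the left end.

```bash
python3 -m inch '[[0.3,0,0.03,0.05,0],[0.3,0,0.07,0.1,0.1],[0.3,0.02,0.11,0.15,0.28],[0.3,0.04,0.14,0.17,0.46],[0.3,0.07,0.16,0.17,0.64],[0.3,0.1,0.165,0.17,0.82],[0.3,0.13,0.165,0.16,1.0],[0.3,0.144,0.165,0.15,1.18]]'; python3 -m inch '[[0.3,0,0,0,0.18],[0.3,0,0,0,0.36],[0.3,0,0,-0.03,0.39],[0.3,0,0,-0.06,0.39],[0.3,0,0,-0.1,0.39],[0.3,0,0,-0.13,0.39],[0.3,0,0,-0.13,0.39]]';python3 -c "
from h import *
s=robot.read_state();M=Ro.from_rotvec(s['orientation']).as_matrix();print(M.round(4), s['tool_pos'])"
```

```text
t: 15.0
tool_pos: [0.5199, 0.064, 0.2163]
orientation: [-1.542, 0.307, -0.321]
force: [0.5, 1.4, -0.1]
opening: 0.0323
t: 15.88
tool_pos: [0.5187, 0.0641, 0.0852]
orientation: [-1.564, 0.005, -0.012]
force: [0.5, 1.2, 0.9]
opening: 0.032
[[ 0.9999  0.0044  0.0104]
 [-0.0104  0.0071  0.9999]
 [ 0.0043 -1.      0.0072]] [0.51866992 0.06409414 0.08517561]
```

```bash
python3 -m inch '[[0.3,-0.001,0,-0.02,-0.005],[0.3,-0.001,0,-0.04,-0.005],[0.3,-0.001,0,-0.05,-0.005],[0.3,-0.001,0,-0.053,-0.005],[0.3,-0.001,-0.01,-0.053,-0.005],[0.3,-0.001,-0.02,-0.053,-0.005],[0.3,-0.001,-0.03,-0.053,-0.005],[0.3,-0.001,-0.03,-0.053,-0.005]]'
```

```text
t: 16.88
tool_pos: [0.5179, 0.0331, 0.0325]
orientation: [-1.564, 0.009, -0.017]
force: [0.5, 0.1, 0.3]
opening: 0.0325
```

```bash
python3 -m inch '[[0.3,0,-0.002,0,0],[0.3,0,-0.004,0,0],[0.3,0,-0.006,0,0],[0.3,0,-0.006,0,0]]'; python3 -m inch '[[0.3,0,0.01,0,0],[0.3,0,0.03,0.02,0],[0.3,-0.02,0.04,0.08,0],[0.3,-0.05,0.04,0.14,-0.18],[0.3,-0.09,0.01,0.18,-0.36],[0.3,-0.12,-0.02,0.18,-0.54],[0.3,-0.145,-0.06,0.18,-0.72],[0.3,-0.145,-0.1,0.18,-0.9]]'; python3 -m inch '[[0.3,0,-0.025,-0.02,-0.18],[0.3,0,-0.028,-0.05,-0.36],[0.3,0,-0.028,-0.1,-0.54],[0.3,0,-0.028,-0.13,-0.66],[0.3,0,-0.028,-0.149,-0.66],[0.3,0,-0.028,-0.149,-0.66]]';python3 -c "
from fin import *
c=cam('wrist','w6');fin(c,(356,5,360,195));b=c['color'][20:220,200:440,::-1];cv2.imwrite('pics/w6c.png',cv2.resize(b,None,fx=3,fy=3,interpolation=2))"
```

```text
t: 17.38
tool_pos: [0.5177, 0.0272, 0.0324]
orientation: [-1.564, 0.01, -0.017]
force: [-1.5, 1.6, 1.2]
opening: 0.0326
t: 18.38
tool_pos: [0.372, -0.0734, 0.213]
orientation: [-1.444, 0.711, -0.727]
force: [-0.1, -0.7, 0.6]
opening: 0.0323
t: 19.12
tool_pos: [0.3707, -0.1006, 0.0626]
orientation: [-1.204, 1.211, -1.223]
force: [0.1, 0.2, 0.3]
opening: 0.0324
corner [ 0.4187 -0.0989] edge pt y [-0.0633 -0.1299] score near [-0.0364 -0.1298] score upper [ 0.0023 -0.13  ] slope dy/dx -0.0056
```

View pics/w6c.png

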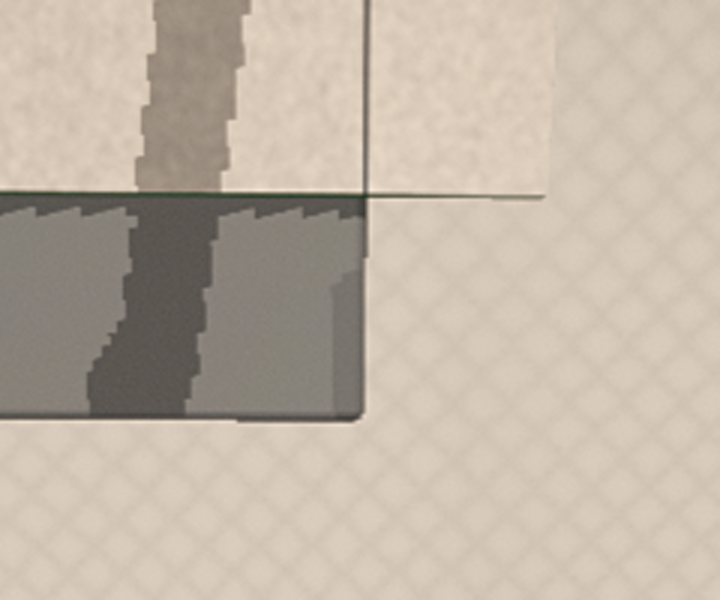

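The score line coincides with the board edge: column 366 against 364 at the edge, and -0.1298 to -0.1300 against -0.130 in the board frame. Before lowering the bar I check numerically for a gap at the fence.

```bash
python3 -m inch '[[0.3,0,0.03,0.06,0],[0.3,0.02,0.08,0.1,0],[0.3,0.06,0.1,0.1,0],[0.3,0.11,0.1,0.09,0],[0.3,0.12,0.1,0.09,0],[0.3,0.12,0.1,0.09,0]]';python3 -c "
from fin import *
c=cam('wrist','w7');g=gray(c)
o=np.array([.5042,.0298])
for y in(.05,.02,-.02,-.04,-.06):
    w=lambda x,yy=y:o+R@[x,yy]
    print('y',y,proj(c,[*w(.055),.035]).round(1),end=' ')
    xs=np.arange(.045,.0625,.0006);p=np.array([np.mean([g_ for g_ in [cv2.remap(g,np.float32([[q[0]]]),np.float32([[q[1]]]),1)[0,0] for q in [proj(c,[*(o+R@[x,y+d]),.035]) for d in(-.003,-.0015,0,.0015,.003)]]]) for x in xs]);print([f'{a*1e3:.0f}:{b:.0f}' for a,b in zip(xs,p)])
"
```

```text
t: 19.92
tool_pos: [0.492, -0.001, 0.1547]
orientation: [-1.204, 1.208, -1.225]
force: [0.1, 0.7, 0.1]
opening: 0.0324
y 0.05 [243.2 134. ] ['45:128', '46:128', '46:129', '47:129', '47:129', '48:129', '49:128', '49:127', '50:120', '50:110', '51:98', '52:90', '52:86', '53:85', '53:86', '54:86', '55:84', '55:83', '56:83', '56:111', '57:147', '58:188', '58:204', '59:198', '59:194', '60:192', '61:193', '61:193', '62:193', '62:201']
y 0.02 [273.  134.1] ['45:129', '46:128', '46:128', '47:129', '47:129', '48:129', '49:127', '49:122', '50:114', '50:104', '51:91', '52:86', '52:85', '53:86', '53:86', '54:85', '55:83', '55:82', '56:88', '56:116', '57:163', '58:190', '58:206', '59:199', '59:193', '60:189', '61:190', '61:190', '62:188', '62:172']
y -0.02 [312.7 134.3] ['45:204', '46:205', '46:205', '47:205', '47:205', '48:205', '49:205', '49:206', '50:207', '50:207', '51:207', '52:207', '52:206', '53:197', '53:185', '54:185', '55:175', '55:152', '56:132', '56:123', '57:169', '58:193', '58:198', '59:194', '59:191', '60:190', '61:190', '61:190', '62:192', '62:196']
y -0.04 [332.5 134.4] ['45:206', '46:205', '46:204', '47:203', '47:203', '48:203', '49:203', '49:204', '50:205', '50:205', '51:206', '52:207', '52:207', '53:204', '53:197', '54:191', '55:183', '55:165', '56:142', '56:116', '57:166', '58:199', '58:197', '59:194', '59:191', '60:190', '61:190', '61:190', '62:194', '62:199']
y -0.06 [352.2 134.6] ['45:203', '46:202', '46:203', '47:203', '47:204', '48:204', '49:204', '49:204', '50:205', '50:204', '51:204', '52:204', '52:203', '53:200', '53:193', '54:186', '55:180', '55:162', '56:146', '56:132', '57:167', '58:205', '58:197', '59:193', '59:191', '60:184', '61:180', '61:183', '62:175', '62:162']
```

```bash
python3 -c "
from fin import *
c=cam('wrist');g=gray(c);o=np.array([.5042,.0298])
pr=lambda x,y,z:proj(c,[*(o+R@[x,y]),z])
b=lambda p,z:(R.T@(ray(c,p,z)[:2]-o))
# fence top near edge (z=.039), plate near edge, board corner region
f=edge(g,pr(.057,.0,.039),pr(.057,-.08,.039),r=5); f2=edge(g,pr(.057,.1,.039),pr(.057,.03,.039),r=5)
n=edge(g,pr(-.0355,-.015,.035),pr(-.0355,-.085,.035),r=5);l=edge(g,pr(-.03,-.01,.035),pr(.05,-.01,.035),r=5)
print('rows',n[0],f[0])
for y in(-.015,-.04,-.08):
    F=meet(f,(pr(0,y,.039),pr(.1,y,.039)-pr(0,y,.039)));N=meet(n,(pr(0,y,.035),pr(.1,y,.035)-pr(0,y,.035)))
    print(y,b(F,.039)*1e3,b(N,.035)*1e3,'dist',(b(F,.039)-b(N,.035))[0]*1e3)
print('left end y',b(meet(l,f),.035)*1e3,b(meet(l,n),.035)*1e3)
for q in(f,f2,n):a=b(q[0],.037);d=b(q[0]+q[1]*50,.037)-a;print('ang',d[0]/d[1])
"
```

```text
rows [333.81378 218.12167] [330.9636  132.77249]
-0.015 [ 57.27347263 -15.        ] [-33.35066688 -15.        ] dist 90.62413950947598
-0.04 [ 56.12028541 -40.        ] [-33.52734622 -40.        ] dist 89.6476316362296
-0.08 [ 54.27518586 -80.        ] [-33.81003318 -80.        ] dist 88.08521903903547
left end y [ 57.52076793 -10.78347755] [-33.31248189  -9.59517947]
ang 0.04612748892053344
ang -0.004794692233652785
ang 0.007067020310797717
```

The numbers disagree a little with "flat": the plate seems about 0.01 rad off the fence, with a gap of roughly 1–1.5 mm at the right end. I nudge the near edge at the right end, then the left. For this I use the outer finger with the jaws along x, so the gripper body stays clear of the bar.

```bash
python3 -m inch '[[-1,-0.01,0,0.06,0.1],[-1,-0.04,0,0.08,0.28],[-1,-0.08,-0.03,0.08,0.46],[-1,-0.107,-0.07,0.08,0.64],[-1,-0.107,-0.11,0.08,0.82],[-1,-0.107,-0.131,0.08,1.0],[-1,-0.107,-0.131,0.08,1.18],[-1,-0.107,-0.131,0.08,1.36]]'; python3 -m inch '[[-1,0,0,0,0.18],[-1,0,0,0,0.21],[-1,0,0,-0.03,0.21],[-1,0,0,-0.06,0.21],[-1,0,0,-0.06,0.21]]';python3 -c "
from h import *
s=robot.read_state();M=Ro.from_rotvec(s['orientation']).as_matrix();print(M.round(4), s['tool_pos'])"
```

```text
t: 21.02
tool_pos: [0.3834, -0.1326, 0.2357]
orientation: [-1.557, 0.163, -0.177]
force: [0.6, 0.0, -0.4]
opening: 0.0927
t: 21.65
tool_pos: [0.3816, -0.1318, 0.1739]
orientation: [-1.561, 0.004, -0.012]
force: [-0.1, 0.7, 0.4]
opening: 0.0932
[[ 0.9999  0.0049  0.0104]
 [-0.0105  0.0093  0.9999]
 [ 0.0048 -0.9999  0.0093]] [ 0.38158889 -0.13184269  0.17388269]
```

```bash
python3 -m inch '[[-1,0,0.001,-0.05,0],[-1,0,0.001,-0.1,0],[-1,0,0.001,-0.125,0],[-1,0,0.001,-0.138,0],[-1,0,0.001,-0.142,0],[-1,0.01,0.001,-0.142,0],[-1,0.018,0.001,-0.142,0],[-1,0.018,0.001,-0.142,0]]'; python3 -m inch '[[-1,0.003,0,0,0],[-1,0.003,0,0,0]]'
```

```text
t: 22.65
tool_pos: [0.401, -0.1311, 0.0328]
orientation: [-1.562, 0.003, -0.013]
force: [0.1, -0.0, -0.6]
opening: 0.0928
t: 22.9
tool_pos: [0.4043, -0.1312, 0.033]
orientation: [-1.562, 0.003, -0.013]
force: [0.2, -0.1, -0.4]
opening: 0.0932
```

```bash
for i in 1 2; do :; done; python3 -m inch '[[-1,0.002,0,-0.001,0],[-1,0.002,0,-0.001,0]]'; python3 -m inch '[[-1,0.0015,0,0,0],[-1,0.0015,0,0,0]]'
```

```text
t: 23.15
tool_pos: [0.4063, -0.1312, 0.0319]
orientation: [-1.562, 0.003, -0.013]
force: [-0.6, 0.3, 0.5]
opening: 0.0931
t: 23.4
tool_pos: [0.4078, -0.1312, 0.0319]
orientation: [-1.562, 0.003, -0.013]
force: [-0.1, -0.1, -0.1]
opening: 0.093
```

```bash
python3 -m inch '[[-1,0.0015,0,0,0],[-1,0.0015,0,0,0]]'
```

```text
t: 23.65
tool_pos: [0.4094, -0.1312, 0.0319]
orientation: [-1.562, 0.003, -0.013]
force: [0.3, 0.4, 0.2]
opening: 0.0931
```

```bash
python3 -m inch '[[-1,0.0015,0,0,0],[-1,0.0015,0,0,0]]';python3 -m inch '[[-1,0.0015,0,0,0],[-1,0.0015,0,0,0]]'; python3 -c "
from meas import *
c=cam('side');cv2.imwrite('pics/side9c.png',cv2.resize(c['color'][200:280,265:385,::-1],None,fx=6.5,fy=6.5,interpolation=2))"
```

```text
t: 23.9
tool_pos: [0.411, -0.1312, 0.032]
orientation: [-1.562, 0.002, -0.013]
force: [0.1, -0.0, 0.5]
opening: 0.0929
t: 24.15
tool_pos: [0.4127, -0.1313, 0.032]
orientation: [-1.562, 0.002, -0.013]
force: [-0.2, 0.0, 0.2]
opening: 0.0929
```

```bash
python3 -m inch '[[-1,0.0015,-0.002,0,0],[-1,0.0015,-0.002,0,0]]';python3 -m inch '[[-1,0.0015,0,0,0],[-1,0.0015,0,0,0]]'
```

```text
t: 24.45
tool_pos: [0.4138, -0.1333, 0.0319]
orientation: [-1.562, 0.003, -0.012]
force: [-2.9, -0.6, 0.9]
opening: 0.0926
t: 24.7
tool_pos: [0.4141, -0.1334, 0.0314]
orientation: [-1.562, 0.005, -0.01]
force: [-6.2, -0.7, 1.3]
opening: 0.0925
```

```bash
python3 -m inch '[[-1,0.001,0,0,0],[-1,0.001,0,0,0]]'
```

```text
t: 24.95
tool_pos: [0.4142, -0.1335, 0.0311]
orientation: [-1.562, 0.007, -0.009]
force: [-7.0, -1.1, 2.9]
opening: 0.0926
```

Firm contact at the right end. Now the same at the left part.

```bash
python3 -m inch '[[-1,-0.01,0,0,0],[-1,-0.025,0,0.02,0],[-1,-0.03,0.03,0.06,0],[-1,-0.03,0.08,0.06,0],[-1,-0.03,0.107,0.05,0],[-1,-0.03,0.107,0.02,0],[-1,-0.03,0.107,0.001,0],[-1,-0.03,0.107,0.001,0]]'; python3 -m inch '[[-1,0.01,0,0,0],[-1,0.02,0,0,0],[-1,0.026,0,0,0],[-1,0.026,0,0,0]]'
```

```text
t: 25.95
tool_pos: [0.3838, -0.0263, 0.0315]
orientation: [-1.562, 0.007, -0.008]
force: [0.1, 0.8, -0.8]
opening: 0.0929
t: 26.45
tool_pos: [0.4103, -0.0264, 0.0316]
orientation: [-1.562, 0.007, -0.008]
force: [0.1, 0.4, -0.5]
opening: 0.0935
```

```bash
python3 -m inch '[[-1,0.002,0,0,0],[-1,0.004,0,0,0],[-1,0.004,0,0,0]]';python3 -m inch '[[-1,0.0015,0,0,0],[-1,0.0015,0,0,0]]';python3 -m inch '[[-1,0.0015,0,0,0],[-1,0.0015,0,0,0]]'
```

```text
t: 26.82
tool_pos: [0.4135, -0.0261, 0.0313]
orientation: [-1.561, 0.008, -0.007]
force: [-4.8, 1.7, 3.2]
opening: 0.0929
t: 27.08
tool_pos: [0.4137, -0.026, 0.0313]
orientation: [-1.561, 0.01, -0.004]
force: [-10.2, -0.0, 9.2]
opening: 0.0927
t: 27.32
tool_pos: [0.4138, -0.026, 0.0314]
orientation: [-1.561, 0.013, -0.002]
force: [-12.8, -0.3, 12.7]
opening: 0.0919
```

```bash
python3 -m inch '[[-1,-0.01,0,0,0],[-1,-0.03,0,0.03,0],[-1,-0.035,0,0.1,-0.1],[-1,-0.041,-0.03,0.12,-0.28],[-1,-0.041,-0.06,0.12,-0.46],[-1,-0.041,-0.075,0.12,-0.64],[-1,-0.041,-0.075,0.12,-0.82],[-1,-0.041,-0.075,0.12,-1.0]]'; python3 -m inch '[[0.3,0,0,0,-0.18],[0.3,0,0,0,-0.36],[0.3,0,0,-0.03,-0.56],[0.3,0,0,-0.06,-0.56],[0.3,0,0,-0.088,-0.56],[0.3,0,0,-0.088,-0.56]]';python3 -c "
from fin import *
c=cam('wrist','w10');fin(c,(360,5,362,195));g=gray(c)
F=lambda x,y:(200+x/3,20+y/3)
a=lambda e,z:(lambda d:np.arctan2(-d[0],d[1]))((lambda p,q:(p-q)*np.sign((p-q)[1]))(ray(c,e[0],z),ray(c,e[0]+e[1]*40,z)))
print('near edge yaw board',a(edge(g,(120,162),F(330,427),r=5),.03),'plate',a(edge(g,F(-150,206),F(500,206),r=5),.035))
M=Ro.from_rotvec(robot.read_state()['orientation']).as_matrix();print(M[:,0])"
```

```text
t: 28.32
tool_pos: [0.3727, -0.1013, 0.1513]
orientation: [-1.41, 0.791, -0.79]
force: [-0.0, 0.3, -0.3]
opening: 0.0931
t: 29.08
tool_pos: [0.3706, -0.1005, 0.0612]
orientation: [-1.196, 1.213, -1.21]
force: [-0.6, -0.1, 0.8]
opening: 0.0377
corner [ 0.4193 -0.0994] edge pt y [-0.0653 -0.1298] score near [-0.0377 -0.1306] score upper [ 0.0011 -0.1297] slope dy/dx 0.0224
near edge yaw board -0.01551650949666874 plate 0.015972148786244558
[-0.00527308 -0.99996085 -0.00710561]
```

The check now shows the plate turned about +0.02–0.03 rad, so the left press must have stalled on something else. I go to a higher pose and measure all edges.

```bash
python3 -m inch '[[0.3,0.01,0.01,0.05,0],[0.3,0.02,0.03,0.1,0],[0.3,0.04,0.05,0.14,0],[0.3,0.05,0.06,0.14,0],[0.3,0.05,0.06,0.14,0],[0.3,0.05,0.06,0.14,0]]'; cat > full.py <<'E'
from fin import *
def full(c,o,th=0.,yc=-.09,xc=.009,skip=()):
    """edges predicted in board frame; th,xc,yc = plate guess"""
    g=gray(c); pr=lambda x,y,z:proj(c,[*(o+R@[x,y]),z]); b=lambda p,z:R.T@(ray(c,p,z)[:2]-o)
    T=lambda x,y:(xc+x*np.cos(th)-y*np.sin(th),yc+x*np.sin(th)+y*np.cos(th))
    def L(P,Q,z,r=4,n=40):
        e=edge(g,pr(*P,z),pr(*Q,z),n=n,r=r);A,B=b(e[0],z),b(e[0]+40*e[1],z);return A,B-A
    S={"bnear":L((-.085,.12),(-.085,-.12),.03),"bleft":L((-.08,.13),(.04,.13),.03),"bright":L((-.082,-.13),(-.045,-.13),.03),
       "fence":L((.0555,.12),(.0555,.0),.039),"pnear":L(T(-.045,.078),T(-.045,-.03),.035),"pleft":L(T(-.04,.08),T(.035,.08),.035)}
    for k,(p,d) in S.items():
        if k in("bnear","fence","pnear"):
            f=lambda y:p[0]+d[0]/d[1]*(y-p[1]); print(k,"yaw(rel) %.4f"%(-d[0]/d[1]),"x at y=.1,0,-.09,-.13: ",[round(f(y)*1e3,1) for y in(.1,0,-.09,-.13)])
        else:
            f=lambda x:p[1]+d[1]/d[0]*(x-p[0]); print(k,"yaw(rel) %.4f"%(d[1]/d[0]),"y at x=-.08,-.035,.05: ",[round(f(x)*1e3,1) for x in(-.08,-.035,.05)])
E
python3 -c "
from full import *
full(cam('wrist','w11'),np.array([.5048,.0298]),.02)"
```

```text
t: 29.88
tool_pos: [0.4207, -0.0413, 0.2018]
orientation: [-1.197, 1.212, -1.211]
force: [0.6, 0.8, -0.1]
opening: 0.0324
bnear yaw(rel) -0.0022 x at y=.1,0,-.09,-.13:  [np.float64(-83.5), np.float64(-83.7), np.float64(-83.9), np.float64(-84.0)]
bleft yaw(rel) -0.0026 y at x=-.08,-.035,.05:  [np.float64(128.8), np.float64(128.7), np.float64(128.5)]
bright yaw(rel) -0.0049 y at x=-.08,-.035,.05:  [np.float64(-129.8), np.float64(-130.0), np.float64(-130.4)]
fence yaw(rel) 0.0011 x at y=.1,0,-.09,-.13:  [np.float64(56.4), np.float64(56.5), np.float64(56.6), np.float64(56.6)]
pnear yaw(rel) 0.0098 x at y=.1,0,-.09,-.13:  [np.float64(-36.5), np.float64(-35.5), np.float64(-34.6), np.float64(-34.2)]
pleft yaw(rel) 0.0086 y at x=-.08,-.035,.05:  [np.float64(-11.7), np.float64(-11.3), np.float64(-10.5)]
```

The high view gives the plate about +0.009 rad to the fence: the right end touches and the left end is about 1.5 mm off. I press the left part again with closed fingers, a little higher.

```bash
python3 -m inch '[[1,0.005,0.01,0,0.18],[1,0.007,0.021,0,0.36],[1,0.007,0.021,0,0.54],[1,0.007,0.021,0,0.72],[1,0.007,0.021,0,0.9],[1,0.007,0.021,0,1.08],[1,0.007,0.021,0,1.26],[1,0.007,0.021,0,1.44]]' ; python3 -m inch '[[1,0,0,-0.05,0.125],[1,0,0,-0.1,0.125],[1,0,0,-0.13,0.125],[1,0,0,-0.155,0.125],[1,0,0,-0.165,0.125],[1,0,0,-0.169,0.125],[1,0,0,-0.169,0.125]]'
```

```text
t: 30.92
tool_pos: [0.4267, -0.0209, 0.2007]
orientation: [-1.562, 0.11, -0.096]
force: [-0.8, 0.2, -0.5]
opening: 0.0007
t: 31.8
tool_pos: [0.4271, -0.0211, 0.0323]
orientation: [-1.565, 0.012, 0.001]
force: [0.4, -0.3, -0.5]
opening: 0.0009
```

```bash
python3 -m inch '[[1,0.008,0,0.0005,0],[1,0.016,0,0.0005,0],[1,0.022,0,0.0005,0],[1,0.026,0,0.0005,0],[1,0.026,0,0.0005,0]]' ; python3 -m inch '[[1,0.002,0,0,0],[1,0.003,0,0,0],[1,0.003,0,0,0]]'
```

```text
t: 32.42
tool_pos: [0.4533, -0.0211, 0.0327]
orientation: [-1.565, 0.012, 0.002]
force: [-0.9, -0.0, 0.1]
opening: 0.0004
t: 32.8
tool_pos: [0.4563, -0.0211, 0.0328]
orientation: [-1.565, 0.012, 0.002]
force: [-0.2, -0.7, 0.3]
opening: 0.0004
```

```bash
python3 -m inch '[[1,0.0015,0,0,0],[1,0.0015,0,0,0]]';python3 -m inch '[[1,0.0015,0,0,0],[1,0.0015,0,0,0]]'
```

```text
t: 33.05
tool_pos: [0.4579, -0.0211, 0.0328]
orientation: [-1.565, 0.012, 0.001]
force: [0.0, -0.4, 0.6]
opening: 0.0004
t: 33.3
tool_pos: [0.4596, -0.0211, 0.0328]
orientation: [-1.565, 0.012, 0.001]
force: [-0.2, 0.3, -0.5]
opening: 0.0006
```

```bash
python3 -m inch '[[1,0.0015,0,0,0],[1,0.0015,0,0,0]]';python3 -m inch '[[1,0.001,0,0,0],[1,0.001,0,0,0]]'
```

```text
t: 33.55
tool_pos: [0.461, -0.021, 0.0328]
orientation: [-1.565, 0.012, 0.002]
force: [-0.9, 0.3, -0.5]
opening: 0.0003
t: 33.8
tool_pos: [0.4615, -0.0209, 0.0326]
orientation: [-1.565, 0.013, 0.003]
force: [-3.4, 2.2, 2.7]
opening: -0.0
```

```bash
python3 -m inch '[[1,0.0015,0,0,0],[1,0.0015,0,0,0]]'; python3 -m inch '[[1,-0.01,0,0,0],[1,-0.03,0,0.02,0],[1,-0.035,-0.01,0.08,-0.1],[1,-0.04,-0.02,0.14,-0.28],[1,-0.04,-0.02,0.17,-0.46],[1,-0.04,-0.02,0.17,-0.64],[1,-0.04,-0.02,0.17,-0.82],[1,-0.04,-0.02,0.17,-1.0]]'; python3 -m inch '[[0.3,0,0,0,-0.18],[0.3,0,0,0,-0.36],[0.3,0,0,0,-0.54],[0.3,0,0,0,-0.58],[0.3,0,0,0,-0.58]]'; python3 -c "
from full import *
full(cam('wrist','w12'),np.array([.5048,.0298]),.0)"
```

```text
t: 34.05
tool_pos: [0.4618, -0.0207, 0.0325]
orientation: [-1.564, 0.015, 0.005]
force: [-7.7, 0.6, 7.0]
opening: 0.0006
t: 35.05
tool_pos: [0.4219, -0.0409, 0.2026]
orientation: [-1.411, 0.793, -0.782]
force: [-0.2, -0.3, 0.4]
opening: 0.0004
t: 35.67
tool_pos: [0.4219, -0.0409, 0.2026]
orientation: [-1.185, 1.224, -1.22]
force: [-0.0, -0.0, 0.6]
opening: 0.0326
bnear yaw(rel) -0.0028 x at y=.1,0,-.09,-.13:  [np.float64(-83.7), np.float64(-84.0), np.float64(-84.2), np.float64(-84.3)]
bleft yaw(rel) -0.0004 y at x=-.08,-.035,.05:  [np.float64(128.8), np.float64(128.8), np.float64(128.7)]
bright yaw(rel) -0.0165 y at x=-.08,-.035,.05:  [np.float64(-129.4), np.float64(-130.1), np.float64(-131.5)]
fence yaw(rel) 0.0022 x at y=.1,0,-.09,-.13:  [np.float64(56.3), np.float64(56.6), np.float64(56.8), np.float64(56.8)]
pnear yaw(rel) 0.0084 x at y=.1,0,-.09,-.13:  [np.float64(-35.3), np.float64(-34.5), np.float64(-33.7), np.float64(-33.4)]
pleft yaw(rel) 0.0010 y at x=-.08,-.035,.05:  [np.float64(-11.0), np.float64(-10.9), np.float64(-10.8)]
```

```bash
python3 -m inch '[[0.3,-0.03,-0.03,-0.05,0],[0.3,-0.05,-0.06,-0.1,0],[0.3,-0.05,-0.06,-0.13,0],[0.3,-0.05,-0.06,-0.14,0],[0.3,-0.05,-0.06,-0.14,0]]';python3 -c "
from fin import *
c=cam('wrist','w13');fin(c,(360,5,362,195));g=gray(c)
F=lambda x,y:(200+x/3,20+y/3)
a=lambda e,z:(lambda d:np.arctan2(-d[0],d[1]))((lambda p,q:(p-q)*np.sign((p-q)[1]))(ray(c,e[0],z),ray(c,e[0]+e[1]*40,z)))
print('near edge yaw board',a(edge(g,(120,162),F(330,427),r=5),.03),'plate',a(edge(g,F(-150,206),F(500,206),r=5),.035))
b=c['color'][20:220,200:440,::-1];cv2.imwrite('pics/w13c.png',cv2.resize(b,None,fx=3,fy=3,interpolation=2))"
```

```text
t: 36.35
tool_pos: [0.372, -0.1008, 0.0628]
orientation: [-1.185, 1.224, -1.219]
force: [0.2, 0.2, 0.8]
opening: 0.0324
corner [ 0.4188 -0.0989] edge pt y [-0.0619 -0.1301] score near [-0.0352 -0.1308] score upper [ 0.0038 -0.1307] slope dy/dx 0.0014
near edge yaw board -0.01689473064317665 plate -0.014727583663570978
```

The plate is now parallel to the fence (within ~0.002 rad, near edge at -35.2 mm) and the score is 0.7 mm past the edge at both ends. That is good. Next is the bar: I go above the knob with closed fingers.

```bash
python3 -m inch '[[1,0,0,0.05,0],[1,0,0.01,0.1,0],[1,0.02,0.02,0.14,0],[1,0.07,0.02,0.14,0],[1,0.12,0.02,0.14,0],[1,0.148,0.02,0.13,0],[1,0.148,0.02,0.115,0],[1,0.148,0.02,0.115,0]]'; python3 -m inch '[[1,0,0,-0.01,0],[1,0,0,-0.02,0],[1,0,0,-0.027,0],[1,0,0,-0.027,0]]'
```

```text
t: 37.4
tool_pos: [0.5197, -0.0805, 0.1779]
orientation: [-1.187, 1.223, -1.218]
force: [-1.2, -0.4, 0.9]
opening: 0.0006
t: 37.9
tool_pos: [0.519, -0.0804, 0.15]
orientation: [-1.187, 1.225, -1.217]
force: [0.1, -0.2, -0.2]
opening: 0.0004
```

```bash
python3 -m inch '[[1,0,0,-0.005,0],[1,-0.002,0,-0.01,0],[1,-0.007,0,-0.015,0],[1,-0.012,0,-0.02,0],[1,-0.017,0,-0.025,0],[1,-0.017,0,-0.025,0]]'; python3 -m inch '[[1,-0.005,0,-0.006,0],[1,-0.01,0,-0.012,0],[1,-0.014,0,-0.017,0],[1,-0.014,0,-0.017,0]]'
```

```text
t: 38.65
tool_pos: [0.5012, -0.0803, 0.1244]
orientation: [-1.188, 1.226, -1.217]
force: [0.7, -0.8, 0.1]
opening: 0.0005
t: 39.15
tool_pos: [0.4865, -0.0802, 0.1068]
orientation: [-1.188, 1.227, -1.216]
force: [-0.1, -0.7, 0.4]
opening: 0.0004
```

```bash
python3 -m inch '[[1,-0.003,0,-0.005,0],[1,-0.006,0,-0.01,0],[1,-0.008,0,-0.014,0],[1,-0.008,0,-0.014,0]]'; python3 -c "
from meas import *
c=cam('side','side14')
# knob: darkest blob
o=np.array([.5048,.0298]);R=np.array([[1,.0151],[-.0151,1]])
for a in(0,.2,.3,.4,.6,.81):
    w=o+R@[.064-.104*np.cos(a)+.02*np.sin(a),-.11];print(a,w.round(4),round(.05+.104*np.sin(a)+.02*np.cos(a),4),proj(c,[*w,.05+.104*np.sin(a)+.02*np.cos(a)]).round(1))
h=c['color'][190:270,280:370].max(2);m=cv2.inRange(h,0,45);n,l,s,cc=cv2.connectedComponentsWithStats(m)
for i in range(1,n):
    if s[i,4]>8:print(s[i],cc[i]+[280,190])
"
```

```text
t: 39.65
tool_pos: [0.4781, -0.0801, 0.0923]
orientation: [-1.189, 1.227, -1.216]
force: [0.3, -0.3, -0.9]
opening: 0.0006
0 [ 0.4631 -0.0796] 0.07 [301.8 234.4]
0.2 [ 0.4692 -0.0797] 0.0903 [304.2 227.7]
0.3 [ 0.4737 -0.0798] 0.0998 [306.  224.5]
0.4 [ 0.4791 -0.0798] 0.1089 [308.3 221.3]
0.6 [ 0.4926 -0.08  ] 0.1252 [313.9 215.5]
0.81 [ 0.5099 -0.0803] 0.1391 [321.3 210.4]
[12  0  7 11 48] [294.54166667 194.58333333]
[ 22   0  15  10 106] [309.54716981 194.40566038]
[13 14 33  9 66] [306.71212121 210.57575758]
[18 43  8  8 31] [301.70967742 236.61290323]
[25 54 32  3 41] [321.51219512 245.17073171]
```

A dark blob at (301.7,236.6) in the side image matches the knob at angle 0. I retreat up and away and take the last picture.

```bash
python3 -m inch '[[1,0.005,0,0.03,0],[1,0,0,0.08,0],[1,-0.02,0.03,0.13,0],[1,-0.05,0.04,0.12,0],[1,-0.056,0.04,0.11,0],[1,-0.056,0.04,0.11,0],[1,-0.056,0.04,0.11,0]]'; python3 -c "
from full import *
c=cam('wrist','w15');full(c,np.array([.5048,.0298]),.0)
d=cam('side');h=d['color'][225:245,290:315].max(2);m=cv2.inRange(h,0,45);print('knob px',np.argwhere(m)[:,::-1].mean(0)+[290,225])
b=c['color'][30:240,150:450,::-1];e=d['color'][180:270,260:388,::-1]
cv2.imwrite('pics/fin.png',np.hstack([cv2.resize(b,(500,350),interpolation=2),cv2.resize(e,(300,350),interpolation=2)]))"
```

```text
t: 40.58
tool_pos: [0.4226, -0.0405, 0.2022]
orientation: [-1.189, 1.228, -1.216]
force: [-0.8, -0.7, 0.3]
opening: 0.0003
bnear yaw(rel) -0.0001 x at y=.1,0,-.09,-.13:  [np.float64(-83.1), np.float64(-83.1), np.float64(-83.1), np.float64(-83.1)]
bleft yaw(rel) -0.0017 y at x=-.08,-.035,.05:  [np.float64(128.8), np.float64(128.7), np.float64(128.6)]
bright yaw(rel) -0.0107 y at x=-.08,-.035,.05:  [np.float64(-129.6), np.float64(-130.1), np.float64(-131.0)]
fence yaw(rel) -0.0049 x at y=.1,0,-.09,-.13:  [np.float64(56.7), np.float64(56.2), np.float64(55.7), np.float64(55.5)]
pnear yaw(rel) 0.0088 x at y=.1,0,-.09,-.13:  [np.float64(-35.3), np.float64(-34.4), np.float64(-33.6), np.float64(-33.3)]
pleft yaw(rel) 0.0023 y at x=-.08,-.035,.05:  [np.float64(-11.1), np.float64(-11.0), np.float64(-10.8)]
knob px [302.04545455 237.5       ]
```

View pics/fin.png

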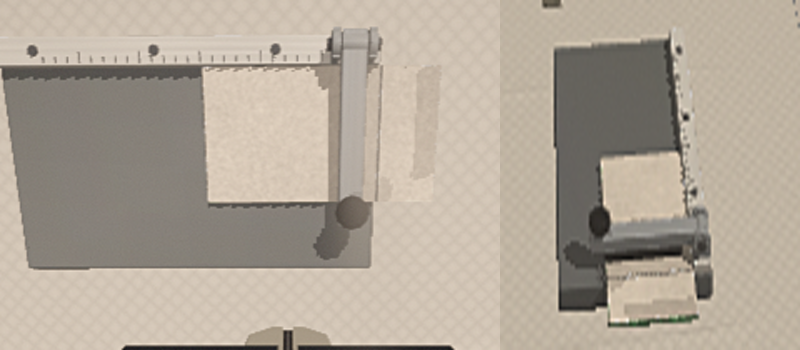

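The last picture shows the bar lying flat across the plate, the plate along the fence and the score at the board edge, and nothing touching the robot. Handing in.

```bash
python3 -c "
from plant import robot
print(robot.close_job(), robot.read_state()['t'])"
```

```text
the job is handed in; nothing more can be done
the job is handed in; nothing more can be done
```

The plate is against the fence, its score is at the board's right-hand edge, and the hold-down bar rests on it. I handed the job in at about 41 s with the robot clear; it reported no verdict.

**What I did:** I pushed the plate to the fence with both fingertips and slid it along from its left end. I then corrected its angle with small presses at the right and left of the near edge. Last, I pushed the knob down and towards the robot with closed fingers until the bar sank.

**Last close check before lowering the bar:**
- The plate was parallel to the board within about 0.002 rad.
- Its near edge was at -35.2 mm in the board frame; flush is -35 mm.
- The score was at -130.8 mm (near) and -130.7 mm (upper), so about 0.7 mm past the edge (-130 mm).

**After lowering the bar:** the knob appeared within about 3 pixels of where a level bar puts it. The plate's left end had moved by only about 0.1 mm.

**Checks that disagreed:**
- The coarser high view read the near edge about 0.009 rad off the board (0.014 off its own fence line). That would leave up to about 1 mm at one end, against the close view's roughly parallel reading.
- I did not repeat the close score check after the bar came down.
- One earlier press on the left part stalled at about 13 N and left the plate askew by about 0.01–0.03 rad. I corrected that before lowering the bar.

I did not touch the scriber, forceps, marker or petri dish.

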